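# Set up a coin count

## Robot

A 6-joint arm with a two-finger parallel gripper is mounted at the origin on the work surface. World frame = base frame: x ahead of the robot, y to its left, z up, the work surface at z = 0. Lengths are in m, angles in rad, forces in N, time in s.
With the tool pointing down it reaches from about 0.225 to 0.725 m from the base axis. Payload 3.1 kg.
Tool frame: the origin (TCP) lies midway between the tips of the shut fingers; the grasp point (between the pads) lies 19 mm behind it; z points along the fingers, y is the line along which they close (so a half turn about z gives the same grasp; the last joint's range is limited). The gripper opens to 85 mm and grips with 20 to 120 N. Pads are 22 mm wide; open, the fingers measure 114 mm over their backs; the gripper's body (76 mm by 85 mm) begins 54 mm behind the grasp point. The pads swing forward as they close: fully open they stand 13 mm farther back than shut.
Start: joints at [-1.426, 0.048, 0.099, 1.622, 0, 1.443], TCP at [0.141, -0.506, 0.2] pointing down, gripper open.
Joint ranges: [-2.91, 2.91], [-0.99, 1.94], [-1.21, 1.42], [-2.12, 2.29], [-1.49, 1.47], [-3.14, 3.14]. Speed limits (rad/s): [2.79, 2.79, 3.14, 3.14, 3.14, 3.14].

## Interface

Orientations are given as a unit quaternion [x, y, z, w].
In Python, from cell import arm, grab_frame gives the robot as it stands.
- The arm moves only by the tool carry_out, never from a script. Its argument "steps" is a list that holds one entry, the list of rows, each a list of 7 numbers: the shift along the world's x, y, z in units of 3 cm (1.0 is 3 cm), then the turn, a rotation vector about the world's x, y, z in units of 0.12 rad (1.0 is 0.12 rad), then the gripper command: -1 is fully open, 1 is shut, values between are in proportion. In form: [[[tx, ty, tz, wx, wy, wz, claw], ...]]. A call has 1 to 8 rows; each row shifts and turns the commanded pose from where the row before left it; what a row does not reach is not made up. A row lasts 1/12 s, in which the tool goes at most 41.7 mm and 7.16 degrees, less where a joint would pass 70% of its speed; a pose out of reach is approached as far as the arm can. A call with a number of a shift or a turn outside -1 to 1 is refused whole. A call with a gripper value outside its range is refused whole. The fingers move at their own pace and stop on an object; "squeeze" is the grip in N (left out, the last holds). Time passes only in rows, so rows that do not move let the fingers close. It gives the time, the measured TCP pose, the force, the opening and the grip force at its end, in the units of the state.
- arm.get_state(): the state, without advancing time (a new reading comes with each control period).
- grab_frame(name): name is "scene" or "top"; returns a dict with "img" (400x640x3 uint8, red, green, blue), "camera_matrix" (3x3 intrinsics, pixels), "extrinsics" (4x4, takes a point from camera to world coordinates). Camera axes: x right, y down, z forward; pixel columns grow to the right and rows downward; lengths in m; the calibration is good to about 2 mm. A picture is of the moment at which its call begins. There is no depth.
- arm.finish_job(): hands the job in; it is judged then, once.
The state is a dict: "clock": time; "q": joint angles; "joint_velocities": joint speeds; "tau": joint torques, N m; "eef_pos": TCP position; "tool_rot": TCP orientation; "ft_force": force on the tool from outside, world axes, zero at the start; "torque": the same for the moment, N m; "width": finger opening in m; "finger_force": force on a finger pad.
Only numpy, scipy, OpenCV 4.12 (cv2) and the standard library are available. Lean on these libraries where they do the work, as an engineer would, in place of code of your own. Each camera call takes 0.05 s, during which the arm holds its last target. There are 200 camera calls.

## Task

Slide the lidded coin tin across the table, without lifting or tipping it, and centre it in the outlined square beside the coin counter, going around the brass dish and the tape dispenser without touching them. Turn the counter's dial clockwise, click by click, to its sixth position (the long tick is position 1) without going past it. Only when both are done, press the start key fully down and let go; leave the mug and the stapler where they stand.

Things in the scene. Friction and masses are not known exactly. Their poses are not given: they have to be found in the camera images.
- counter: coin counter, a grey cabinet 220 x 220 x 85 mm high, fixed, at any small yaw. Origin: centre of its underside, on the table; x points to its back (away from the robot at yaw 0), y to its left. On its flat top, 85 mm up: the dial (30 mm in front of the centre, 45 mm to the left) and the start key (45 mm in front, 65 mm to the right), and behind them only parts under 7 mm high.
- dial (a joint): angle of the dial in rad, growing as it turns clockwise seen from above. Spring detents, one click every 0.524 rad (30 degrees): position 1 is 0, position 2 is 0.524, ... position 6 is 2.618, position 8 is 3.665, with stops just beyond positions 1 and 8. It starts at position 1, 2 or 3. A click takes about 0.1 N m to pass; let go, the dial snaps into the nearest position.
- dial_grip (a point): on the dial's axis (vertical), at gripping height, 117 mm above the table and 13 mm below the top of the grip bar. The black grip bar is 52 mm long, 14 mm thick and stands from 94 to 130 mm above the table, on a black disc 54 mm across (top at 96 mm). The frame turns with the dial: x along the bar, whose -x end carries the white pointer line. At position 1 the pointer points to the counter's front (-x of the counter), at the long thick tick; 7 short ticks follow clockwise.
- start_key (a joint): travel of the start key in m: 0 up, 0.006 fully down; sprung, 5 N holds it fully down and it rises when let go. It counts as pressed beyond 0.004.
- start_key_top (a point): centre of the top of the start key, a round grey push button 28 mm across in a black housing on the counter's top, standing lower than the dial; pressed straight down.
- bay (a point): centre, on the table, of the parking square: a thin black outline 110 mm wide, flat on the table beside the counter's right (-y) flank, 75 mm from that flank. It goes with the counter.
- tin_grip (a point): on the axis of the loose coin tin, half-way up the knob of its lid, 48 mm above the table when the tin stands. Steel tin 94 mm across, 30 mm high to the lid's edge and 33 mm at its middle; in the middle a round upright knob 20 mm across, which reaches from 36 to 62 mm above the table. The lid is part of the tin. Mass 0.35 to 0.7 kg; it slides flat on the table.
- dish: brass dish on a stem, 110 mm across at the top, 70 mm high, foot 68 mm across; fixed, not to be touched. Origin: centre of the foot, on the table.
- dispenser: heavy grey tape dispenser, base 55 mm (its x) by 105 mm (its y), 72 mm high at the roll; fixed, not to be touched. Origin: centre of its underside, on the table. No point of it is farther than 60 mm from the origin's vertical.
- mug_mid (a point): axis of a white mug, half-way up: 76 mm across, 88 mm high, with a handle out to 75 mm from the axis; a bystander.
- stapler_mid (a point): middle of a stapler 120 mm long, 35 mm wide, 40 mm high, half-way up; a bystander.
- tin: the coin tin described under tin_grip; origin: centre of its underside.
There are look-alikes about, which are no part of the job. Leave any green or turquoise look-alike of the tin alone.

How it is judged:
On the way, in this order (a step that is already met when the one before it is completed fails the run):
1. the tin stands in the outlined square and the dial rests at position 6 (horizontal distance between tin_grip and bay below 0.018 m and value of joint dial between 2.468 and 2.768 rad), for 0.2 s.
2. the start key is pressed down (value of joint start_key above 0.004 m), for 0.02 s.
At the end, for the whole second after the job is handed in: The tin stands at rest on the table within 18 mm of the centre of the outlined square, the dial rests at position 6 (within 0.15 rad), and the start key, pressed once both were so, is up again (all of step 1 and value of joint start_key below 0.0015 m and angle between tin_grip's own z axis and vertical below 0.08 rad and height (world z) of tin_grip below 0.053 m and linear speed of tin below 0.02 m/s and velocity of joint dial below 0.1 rad/s); the robot touches nothing.
It fails at once if the brass dish or the tape dispenser is touched by the tin or the robot (contact force between any of dish, dispenser and anything else above 1 N).
It fails at once if the tin is lifted more than 12 mm or tipped by more than 0.25 rad (height (world z) of tin_grip above 0.06 m or angle between tin_grip's own z axis and vertical above 0.25 rad).
It fails at once if the dial is turned past position 6 (over half-way to 7) (value of joint dial above 2.888 rad).
It fails at once if the start key is pressed before the tin and the dial are set (value of joint start_key above 0.004 m and not (horizontal distance between tin_grip and bay below 0.018 m and value of joint dial between 2.468 and 2.768 rad)).
It fails at once if the mug or the stapler is moved by more than 20 mm (distance of any of mug_mid, stapler_mid from where it was at the start of the episode above 0.02 m).
It also fails if it takes over 72 s, if anything falls off the work surface, if the arm or the gripper's body presses on something with over 40 N, if the wrist force passes 120 N, or if a joint passes its speed limit or range.

## Working session

There is one attempt and no reset: what is moved stays moved. The work goes in short steps, Python scripts to look and compute and a tool call to move; the robot and the scene stay as the last step left them, time stands still between calls to the robot, and variables do not carry over. Pictures are saved under pics/ and viewed, at most 10 in all, crops included, and the job is handed in when it is done.

Besides the shell and the picture viewer there is one more tool, called after "Emit:" by a JSON object that holds its "api" and its "payload", one argument or row to a line. carry_out: Moves the arm, as the interface text tells. Shifts and turns lie within -1 to 1; 1 stands for 3 cm of shift or 0.12 rad of turn. Its arguments: {"type":"object","properties":{"steps":{"type":"array","items":{"type":"array","items":{"type":"array","items":{"type":"number","minimum":-1,"maximum":1}}}},"squeeze":{"type":"number"}},"required":["steps"]}

```bash
ls; mkdir -p pics
python3 - <<'E'
from cell import arm, grab_frame
import cv2,pickle
for n in("scene","top"):
    f=grab_frame(n); cv2.imwrite(f"pics/{n}0.png",f["img"][:,:,::-1]); pickle.dump(f,open(n+"0.pkl","wb")); print(f["camera_matrix"].tolist(),f["extrinsics"].round(4).tolist())
print(arm.get_state())
E
```

```text
pics
[[390.07749260498736, 0.0, 320.88682086228573], [0.0, 390.07749260498736, 200.2311487445205], [0.0, 0.0, 1.0]] [[0.3994, 0.6327, -0.6634, 1.1335], [0.9166, -0.2643, 0.2999, -0.3052], [0.0144, -0.7279, -0.6855, 0.7579], [0.0, 0.0, 0.0, 1.0]]
[[474.96204527632034, 0.0, 325.6282672309728], [0.0, 474.96204527632034, 202.99030925660898], [0.0, 0.0, 1.0]] [[-0.0053, -0.9907, 0.1357, 0.3125], [-1.0, 0.0049, -0.0035, -0.0333], [0.0028, -0.1357, -0.9907, 1.3142], [0.0, 0.0, 0.0, 1.0]]
{'clock': 0.1, 'q': array([-1.42581195e+00,  4.86750361e-02,  9.77366811e-02,  1.62199707e+00,
        1.13182135e-05,  1.44296895e+00]), 'joint_velocities': array([-0.00042496, -0.00228073,  0.00360993, -0.00085331,  0.00101388,
        0.00148132]), 'tau': array([ 3.13171891e-03, -3.39851654e+01,  3.20935643e+01,  1.58641173e-02,
       -7.80092637e-05,  8.79212969e-07]), 'eef_pos': array([ 0.14134324, -0.50496881,  0.19852621]), 'tool_rot': array([ 9.90710569e-01,  1.35983180e-01, -3.51612255e-06, -1.06955901e-03]), 'ft_force': array([-0.0478413 , -0.02155782,  0.11976348]), 'torque': array([0.00778808, 0.00363337, 0.00127383]), 'finger_force': 0.0, 'width': 0.08518159765245328}
```

View pics/top0.png

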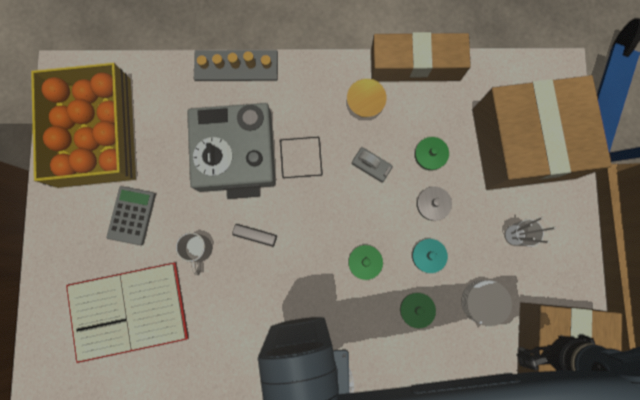

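View pics/scene0.png

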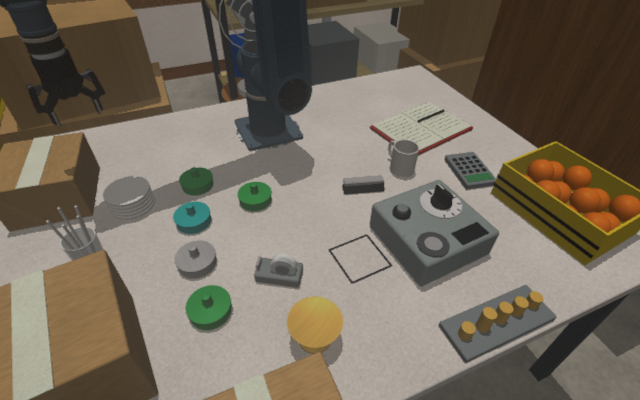

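The top picture shows the counter (230,147), dial (211,157), key (254,158), bay outline (301,157), dispenser (372,164), dish (366,98) and the steel tin (434,203) between the green and turquoise ones. The mug is at (195,247) and the stapler at (255,235).

```bash
cat > h.py <<'E'
import pickle,cv2,numpy as np
def unproj(f,uv,z):
    K,T=f["camera_matrix"],f["extrinsics"]
    d=T[:3,:3]@np.linalg.solve(K,[uv[0],uv[1],1]); o=T[:3,3]
    return o+d*(z-o[2])/d[2]
def proj(f,p):
    K,T=f["camera_matrix"],f["extrinsics"]
    c=K@(T[:3,:3].T@(np.asarray(p)-T[:3,3])); return c[:2]/c[2]
E
python3 - <<'E'
from h import *
f=pickle.load(open("top0.pkl","rb")); im=f["img"][:,:,::-1]
a=cv2.resize(im[95:205,180:330],None,fx=5,fy=5,interpolation=cv2.INTER_CUBIC)
b=cv2.resize(im[75:225,340:460],None,fx=4,fy=4,interpolation=cv2.INTER_CUBIC)
cv2.imwrite("pics/c1.png",a);cv2.imwrite("pics/c2.png",b)
for n,uv,z in [("bay",(301,157),0),("tin",(434.5,203),.06),("tinrim",(434.5,203),.03),("g1",(432,153),.03),("turq",(430,255),.03),("g3",(366,262),.03),("disp",(372,164),.04),("dish",(366,98),.07),("dial",(211,157),.13),("key",(254,158),.1)]: print(n,unproj(f,uv,z).round(3))
E
```

```text
bay [0.624 0.031 0.   ]
tin [ 0.483 -0.328  0.06 ]
tinrim [ 0.487 -0.335  0.03 ]
g1 [ 0.627 -0.333  0.03 ]
turq [ 0.346 -0.318  0.03 ]
g3 [ 0.328 -0.145  0.03 ]
disp [ 0.594 -0.165  0.04 ]
dish [ 0.771 -0.149  0.07 ]
dial [0.594 0.254 0.13 ]
key [0.598 0.149 0.1  ]
```

View pics/c1.png

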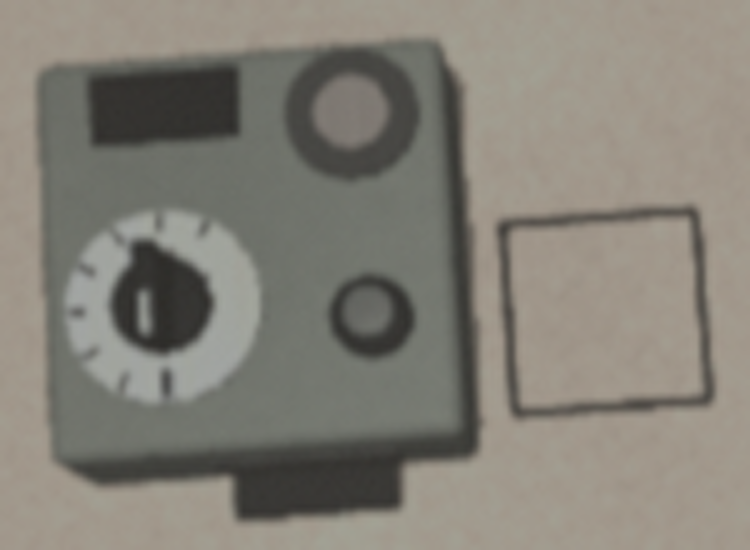

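View pics/c2.png

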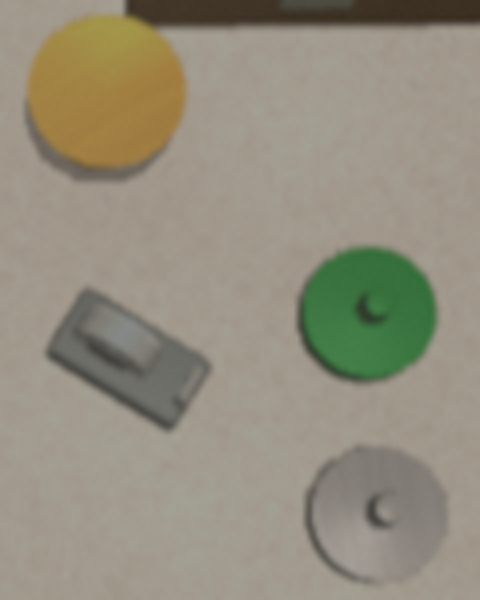

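The pointer line (crop 145,285–335) seems to point at the long tick (167,383), so the dial starts at position 1. I'll measure this precisely before moving.

Run:
```python
from h import *
from scipy.optimize import least_squares
f=pickle.load(open("top0.pkl","rb")); im=f["img"].astype(int)
u=lambda x,y,z,s=5,o=(180,95):unproj(f,((x+.5)/s-.5+o[0],(y+.5)/s-.5+o[1]),z)
B=np.array([u(*c,0) for c in [(503,222),(693,212),(708,402),(516,412)]])
print("bay",B.mean(0).round(4),"sides",[round(float(np.linalg.norm(B[i]-B[i-1])),4) for i in range(4)])
bx=(B[0]+B[1]-B[2]-B[3]);yaw=np.arctan2(bx[1],bx[0]);by=(B[0]+B[3]-B[1]-B[2]);yaw2=np.arctan2(-by[0],by[1]);print("yaw",yaw,yaw2)
T=np.array([u(*c,.085) for c in [(42,70),(437,42),(472,455),(58,462)]]);print("top",T.mean(0).round(4),"sides",[round(float(np.linalg.norm(T[i]-T[i-1])),4) for i in range(4)])
# predicted centre from bay
y=(yaw+yaw2)/2;R=np.array([[np.cos(y),-np.sin(y)],[np.sin(y),np.cos(y)]])
print("dial disc",u(162,303,.096),"key",u(370,308,.1), u(370,308,.093))
c=T.mean(0)[:2];print("dial pred",c+R@[-.03,.045],"key pred",c+R@[-.045,-.065],"bay-c in counter",R.T@(B.mean(0)[:2]-c))
print("pointer",u(143,288,.13),u(147,333,.13))
g=im[150:166,200:220].sum(2)//3;print(g)
v=lambda x,y,z:u(x,y,z,4,(340,75))
print("tin rim",v(379,514,.03),"knob",v(385,508,.062))
for c in[(88,290),(210,370),(170,432),(48,352)]:print("disp",v(*c,.03).round(3),v(*c,0).round(3))
```

```text
bay [0.6246 0.0322 0.    ] sides [0.1103, 0.1082, 0.1104, 0.1082]
yaw 0.07368438580585121 0.048876998437550834
top [0.636  0.2152 0.085 ] sides [0.2139, 0.2122, 0.2264, 0.217]
dial disc [0.60741418 0.25975258 0.096     ] key [0.6032646  0.15003371 0.1       ] [0.60494076 0.15109071 0.093     ]
dial pred [0.60331044 0.25830291] key pred [0.59507525 0.14759075] bay-c in counter [-0.02261976 -0.1820279 ]
pointer [0.60706574 0.26147689 0.13      ] [0.58358648 0.25878008 0.13      ]
[[160 162 154 120  78  54  48  50  50  50  49  46  46  45  46  50  50  50
   50  58]
 [162 160 142  98  61  50  48  50  53  54  50  47  45  45  46  50  51  50
   51  49]
 [162 156 122  78  53  51  49  55  69  67  56  47  45  44  46  51  52  52
   48  51]
 [161 151 105  63  50  50  51  76 108  95  66  48  45  45  48  50  50  50
   52  50]
 [160 143  94  55  50  50  51  88 132 111  72  48  45  45  47  51  51  51
   53  52]
 [158 134  86  54  51  51  49  87 136 115  71  49  43  45  47  50  52  51
   52  52]
 [157 133  85  55  50  50  50  87 136 115  74  49  44  46  48  50  52  52
   52  52]
 [160 143  95  58  52 
[... 336 characters left out ...]
 79  56  47  66 100 102  72  51  46  46  47  51  52  53
   50  65]
 [161 162 157 143 114  78  57  53  65  70  55  47  45  45  47  51  51  54
   64  91]
 [159 161 160 157 142 114  86  67  54  49  45  45  44  45  45  50  57  76
  102 128]
 [155 161 161 162 157 146 130 109  85  67  60  54  49  53  67  75  88 118
  140 153]
 [154 160 161 161 161 160 155 146 129 112 102  90  81  89 116 125 132 149
  157 161]]
tin rim [ 0.48661443 -0.33481689  0.03      ] knob [ 0.48628891 -0.33144888  0.062     ]
disp [ 0.644 -0.139  0.03 ] [ 0.652 -0.141  0.   ]
disp [ 0.587 -0.222  0.03 ] [ 0.594 -0.226  0.   ]
disp [ 0.544 -0.193  0.03 ] [ 0.55  -0.197  0.   ]
disp [ 0.601 -0.11   0.03 ] [ 0.607 -0.112  0.   ]
```

Emit:
{"api": "carry_out", "payload": {
  "steps": [
    [[0.96,0.48,0,0,0,1,-1],[0.96,0.48,0,0,0,1,-1],[0.96,0.48,0,0,0,1,-1],[0.96,0.48,0,0,0,1,-1],[0.96,0.48,0,0,0,1,-1],[0.96,0.48,0,0,0,1,-1],[0.96,0.48,0,0,0,1,-1],[0.96,0.48,0,0,0,1,-1]]
  ],
  "squeeze": 30
}}

```text
clock: 0.77
eef_pos: [0.3729, -0.3892, 0.199]
tool_rot: [0.814, 0.581, -0.0, -0.001]
ft_force: [0.1, -1.4, 0.2]
width: 0.0854
finger_force: 0.0
```

Emit:
{"api": "carry_out", "payload": {
  "steps": [
    [[0.96,0.48,0,0,0,1,-1],[0.96,0.48,0,0,0,1,-1],[0.96,0.48,-0.7,0,0,1,-1],[0.96,0.48,-0.8,0,0,1,-1],[0,0,-0.8,0,0,0,-1],[0,0,0,0,0,0,-1],[0,0,0,0,0,0,-1]]
  ]
}}

```text
clock: 1.35
eef_pos: [0.4855, -0.3312, 0.1281]
tool_rot: [0.655, 0.756, -0.0, -0.003]
ft_force: [-0.0, -0.4, 0.2]
width: 0.0855
finger_force: 0.0
```

Run:
```python
from cell import arm, grab_frame
from h import *
s=arm.get_state();print(s["clock"],s["eef_pos"],s["tool_rot"],s["q"])
f=grab_frame("scene");pickle.dump(f,open("s1.pkl","wb"))
cv2.imwrite("pics/s1.png",cv2.resize(f["img"][120:340,120:400,::-1],None,fx=2.5,fy=2.5))
```

```text
1.35 [ 0.48546669 -0.33121368  0.12805231] [ 6.55040740e-01  7.55587255e-01 -2.40375399e-04 -3.07740392e-03] [-7.12522538e-01  2.14198957e-01  1.40067627e-01  1.50282063e+00
 -4.70173117e-04  7.15960244e-01]
```

View pics/s1.png

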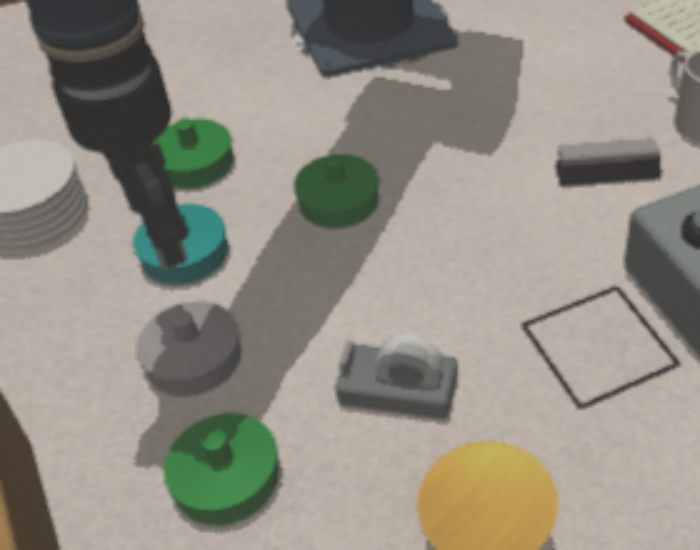

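The gripper hovers above the steel tin's knob (crop 180,322), and the line to the dispenser is as measured. Next I'll cross-check the knob position in this view and descend.

Run:
```python
from h import *
f=pickle.load(open("s1.pkl","rb"))
print(proj(f,(.4865,-.332,.062)),(180/2.5+120,312/2.5+120),unproj(f,(180/2.5+119.7,312/2.5+119.7),.062), proj(f,(.4855,-.3312,.128)))
```

```text
[193.65484578 245.53385068] (192.0, 244.8) [ 0.4816329  -0.33556995  0.062     ] [187.63392977 225.55479508]
```

Emit:
{"api": "carry_out", "payload": {
  "steps": [
    [[0.03,-0.03,-0.8,0,0,0,-1],[0,0,-0.7,0,0,0,-1],[0,0,-0.7,0,0,0,-1],[0,0,-0.65,0,0,0,-1],[0,0,0,0,0,0,-1],[0,0,0,0,0,0,-1]]
  ]
}}

```text
clock: 1.9
eef_pos: [0.4873, -0.3346, 0.0462]
tool_rot: [0.656, 0.755, -0.0, 0.0]
ft_force: [0.0, -0.8, 0.4]
width: 0.0855
finger_force: 0.0
```

Emit:
{"api": "carry_out", "payload": {
  "steps": [
    [[0,0,-0.15,0,0,0,0.2],[0,0,0,0,0,0,1],[0,0,0,0,0,0,1],[0,0,0,0,0,0,1],[0,0,0,0,0,0,1],[0,0,0,0,0,0,1]]
  ]
}}

```text
clock: 2.4
eef_pos: [0.4882, -0.3339, 0.0412]
tool_rot: [0.655, 0.756, -0.0, 0.0]
ft_force: [-0.1, 0.9, 0.1]
width: 0.0121
finger_force: 0.0
```

Emit:
{"api": "carry_out", "payload": {
  "steps": [
    [[0,0,0,0,0,0,1],[0,0,0,0,0,0,1]]
  ]
}}

```text
clock: 2.57
eef_pos: [0.488, -0.3336, 0.0407]
tool_rot: [0.655, 0.756, 0.0, 0.0]
ft_force: [0.6, 0.3, -0.0]
width: 0.0002
finger_force: 0.0
```

Run:
```python
from cell import arm, grab_frame
from h import *
a=grab_frame("scene")["img"];b=grab_frame("top")["img"]
g=lambda i:cv2.resize(i[:,:,::-1],None,fx=4,fy=4,interpolation=cv2.INTER_CUBIC)
cv2.imwrite("pics/s2.png",np.hstack([g(a[190:310,130:230]),g(b[160:280,385:485])]))
s=arm.get_state();print(s["width"],s["finger_force"],s["ft_force"],s["eef_pos"])
```

```text
-0.00022971736252618696 0.0 [-0.65237814 -0.43677066  0.42059467] [ 0.48790767 -0.33360277  0.04053966]
```

View pics/s2.png

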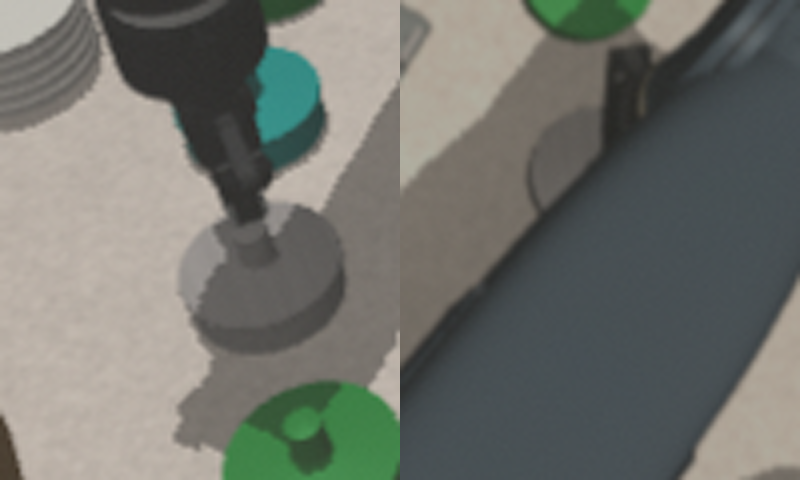

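Run:
```python
from h import *
f=pickle.load(open("s1.pkl","rb"));t=pickle.load(open("top0.pkl","rb"))
print("tcp",proj(f,(.488,-.3336,.0405)),"knobtop@est",proj(f,(.4865,-.333,.062)))
# outline of the lid (z .03, r .047) at candidate positions, in scene crop coordinates
for x in(.475,.4865,.5,.515):
  a=np.linspace(0,6.283,60);P=np.array([proj(f,(x+.047*np.cos(b),-.333+.047*np.sin(b),.03)) for b in a])
  print(x,((P.min(0)-[130,190])*4).round(),((P.max(0)-[130,190])*4).round())
# lid in scene via grey/saturation segmentation in initial images (both cams)
for n,(r0,r1,c0,c1) in {"top":(178,226,405,465),"scene":(230,285,165,225)}.items():
  g=pickle.load(open(n+"0.pkl","rb"));im=g["img"]
  hsv=cv2.cvtColor(im,cv2.COLOR_RGB2HSV)[r0:r1,c0:c1]
  m=(hsv[...,1]<28).astype(np.uint8)
  k,l,s,c=cv2.connectedComponentsWithStats(m);i=1+s[1:,4].argmax();print(n,s[i],c[i]+[c0,r0],unproj(g,c[i]+[c0,r0],.03))
```

```text
tcp [195.00278932 252.15897347] knobtop@est [193.21417352 245.66378781]
0.475 [178. 184.] [341. 308.]
0.4865 [181. 197.] [346. 323.]
0.5 [185. 213.] [351. 341.]
0.515 [189. 231.] [356. 362.]
top [ 12   9  35  39 945] [433.64444444 203.93968254] [ 0.48437986 -0.33273939  0.03      ]
scene [   0    0   60   55 3217] [194.61206093 257.57662418] [ 0.49452903 -0.33783995  0.03      ]
```

The fingers have closed on nothing, and the tin's lid is unmoved. A closer look should show where the fingertips are relative to the knob.

Run:
```python
from cell import arm, grab_frame
from h import *
f=grab_frame("scene");i=f["img"][215:275,170:220,::-1]
z=cv2.resize(i,None,fx=8,fy=8,interpolation=cv2.INTER_CUBIC);z=cv2.convertScaleAbs(z,alpha=1.8);w=z.copy()
d=lambda p,c:cv2.circle(w,tuple(((proj(f,p)-[170,215]+.5)*8).astype(int)),3,c,-1)
s=arm.get_state()["eef_pos"];d(s,(0,0,255));d(s+[0,0,.04],(0,0,255));d((.4865,-.333,.062),(0,255,0));d((.4865,-.333,.036),(0,255,0))
for a in np.linspace(0,6.28,40):d((.4865+.047*np.cos(a),-.333+.047*np.sin(a),.03),(255,0,0))
cv2.imwrite("pics/s3.png",np.hstack([z,w])[:480])
```

```text
(no output)
```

View pics/s3.png

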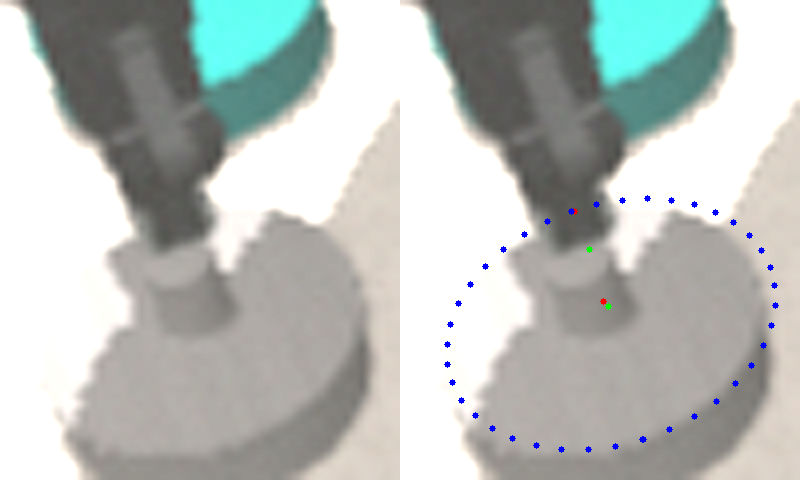

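The shut fingertips seem to end at the knob's top. I'll probe down gently to find out.

Emit:
{"api": "carry_out", "payload": {
  "steps": [
    [[0,0,-0.07,0,0,0,1],[0,0,0,0,0,0,1]]
  ]
}}

```text
clock: 2.88
eef_pos: [0.4877, -0.3335, 0.038]
tool_rot: [0.655, 0.755, -0.0, -0.0]
ft_force: [-0.2, 0.7, 0.1]
width: -0.0
finger_force: 0.0
```

Emit:
{"api": "carry_out", "payload": {
  "steps": [
    [[0,0,-0.07,0,0,0,1],[0,0,0,0,0,0,1]]
  ]
}}

```text
clock: 3.05
eef_pos: [0.4877, -0.3335, 0.0358]
tool_rot: [0.655, 0.755, 0.0, -0.0]
ft_force: [0.2, 0.2, 0.1]
width: -0.0002
finger_force: 0.0
```

Emit:
{"api": "carry_out", "payload": {
  "steps": [
    [[0,0,-0.07,0,0,0,1],[0,0,0,0,0,0,1]]
  ]
}}

```text
clock: 3.22
eef_pos: [0.4877, -0.3335, 0.0338]
tool_rot: [0.655, 0.755, 0.0, -0.0]
ft_force: [-0.8, 0.3, 0.3]
width: 0.0004
finger_force: 0.0
```

Run:
```python
from cell import arm, grab_frame
from h import *
f=grab_frame("scene");g=f["img"].mean(2).astype(int)
p=pickle.load(open("scene0.pkl","rb"))["img"].mean(2).astype(int)
print("now");print(g[236:262,184:204]);print("initial");print(p[236:262,184:204])
t=grab_frame("top");
```

```text
now
[[ 50  48  51  52  53  55  62  65  64  62  61  54  49  48  84 157 181 181
  181 183]
 [ 71  53  52  52  52  50  57  60  58  58  56  52  48  46 129 172 182 181
  183 184]
 [117  65  50  49  49  50  52  55  56  53  52  51  62  81 154 181 181 181
  180 181]
 [146  84  47  50  50  47  49  51  52  50  51  58  98 136 165 173 176 177
  179 182]
 [164 110  55  50  48  48  47  47  48  48  50  71 112 147 159 159 157 158
  162 166]
 [179 135  70  50  48  47  48  49  49  49  46  67  95 128 140 140 141 140
  122 108]
 [177 150  98  58  52  50  48  49  50  49  48  56  74 116 137 141 141 134
  129 107]
 [172 173 130  74  67  56  50  49  49  48  48  57  74 100 129 139 140 123
  100  92]
 [159 148 122  90  78  62  50  50  48  49  49  49  69 102 131 139 133 130
  110  93]
 [138 111  87  80  81  66  51  49  48  49  50  49  63 112 137 140 113  93
   93  92]
 [ 95  95  94  86  81  74  59  48  49  51  60  69  81 124 142 133 108  92
   93  92]
 [ 94  94  94  91  85  83  66  56  60  69  84  92  88 124 142 115  92  92
   93  92]
 [101  95  95  93  90  87  82  79  87  94  94  89  76 110 131 110  93  92
  
[... 2633 characters left out ...]
 125 132
  132 131]
 [134 133 133 134 133 115  88  78  77  78  76  75  72  71  72 101 129 134
  134 132]
 [132 133 134 134 135 124  94  78  78  77  76  74  73  74  78 114 133 135
  134 134]
 [132 133 134 134 135 128 103  83  80  80  78  77  79  83  95 123 136 134
  135 134]
 [132 132 133 135 135 134 124 106  92  83  87  88  98 103 123 134 133 135
  135 134]
 [133 131 132 134 134 134 133 129 106  99  97  99 127 136 134 133 133 135
  135 134]
 [133 132 133 133 133 135 134 135 118 124 117 124 137 138 135 134 133 134
  137 135]
 [134 132 133 132 134 134 135 135 135 134 134 135 135 137 137 134 133 135
  136 137]
 [135 134 133 133 133 134 135 135 136 134 134 135 135 137 136 135 135 135
  135 137]]
```

Emit:
{"api": "carry_out", "payload": {
  "steps": [
    [[0,0,-0.07,0,0,0,1],[0,0,0,0,0,0,1]]
  ]
}}

```text
clock: 3.48
eef_pos: [0.4878, -0.3336, 0.0319]
tool_rot: [0.655, 0.755, -0.0, -0.0]
ft_force: [-0.9, 0.6, -0.0]
width: -0.0001
finger_force: 0.0
```

Emit:
{"api": "carry_out", "payload": {
  "steps": [
    [[0,0,-0.07,0,0,0,1],[0,0,0,0,0,0,1]]
  ]
}}

```text
clock: 3.65
eef_pos: [0.4881, -0.3339, 0.0302]
tool_rot: [0.655, 0.755, -0.0, 0.0]
ft_force: [0.5, 0.5, 0.0]
width: 0.0
finger_force: 0.3
```

Emit:
{"api": "carry_out", "payload": {
  "steps": [
    [[0,0,-0.05,0,0,0,1],[0,0,0,0,0,0,1]]
  ]
}}

```text
clock: 3.82
eef_pos: [0.4882, -0.3339, 0.0299]
tool_rot: [0.655, 0.756, -0.0, 0.001]
ft_force: [-0.8, 1.2, 5.1]
width: -0.0003
finger_force: 2.2
```

Run:
```python
from cell import arm, grab_frame
from h import *
f=grab_frame("scene");g=f["img"]
print(g.mean(2).astype(int)[240:260,184:202])
z=cv2.convertScaleAbs(cv2.resize(g[205:275,160:230,::-1],None,fx=8,fy=8,interpolation=cv2.INTER_CUBIC),alpha=2.2)
cv2.imwrite("pics/s4.png",z)
# cross-check of scene calibration against top on fixed things: project bay corners, disp corner
for p in [(.6246,.0322,0),(.4865,-.333,0.062)]:print(proj(f,p))
```

```text
[[153  94  49  50  50  49  49  54  53  53  50  53  66  95 141 157 157 158]
 [179 129  58  48  48  47  48  49  50  47  47  63  94 129 140 141 141 141]
 [178 141  82  49  49  48  48  48  48  49  49  62  84 123 141 141 141 135]
 [173 147  96  55  49  50  48  48  49  49  47  56  73 117 137 140 140 115]
 [159 148 111  71  65  56  47  49  48  50  48  51  73 101 129 139 134 110]
 [138 111  91  84  81  65  49  50  49  48  50  48  68  97 130 134 109  93]
 [ 94  94  92  86  83  68  52  49  48  51  49  48  60  93 129 115  92  92]
 [ 95  96  93  91  84  75  58  48  49  51  53  58  67 113 131 110  92  93]
 [101  94  95  91  86  82  65  54  55  61  70  80  73 112 109  92  93  92]
 [117  95  94  94  91  85  77  73  75  86  89  79  71  73  88  93  94  93]
 [126 112 101  94  89  85  87  91  93  88  81  76  72  71  84  93  93  93]
 [144 144 117  95  91  84  82  81  80  80  80  75  72  68  78  89  93  95]
 [144 144 117  95  95  88  81  82  81  80  79  77  74  71  69  83  94  93]
 [143 143 119  97  95  88  82  82  82  81  80  78  76  72  69  77  88  94]
 [142 137 113  96  96  90  84  81  82  81  80  77  75  73  74  82  92  94]
 [136 111  96  96  96  93  86  81  82  80  80  78  77  78  83  90  94  94]
 [110  94  94  96  96  95  91  86  83  83  83  81  84  87  89  93  94  95]
 [ 95  95  95  96  95  97  95  95  92  89  92  94  93  93  93  94  94  95]
 [ 96  95  95  96  96  96  97  97  96  96  96  97  96  96  93  93  95  95]
 [ 96  95  95  95  96  98  96  96  95  94  94  95  94  96  95  94  94  95]]
[359.60432622 257.4469823 ]
[193.21417352 245.66378781]
```

View pics/s4.png

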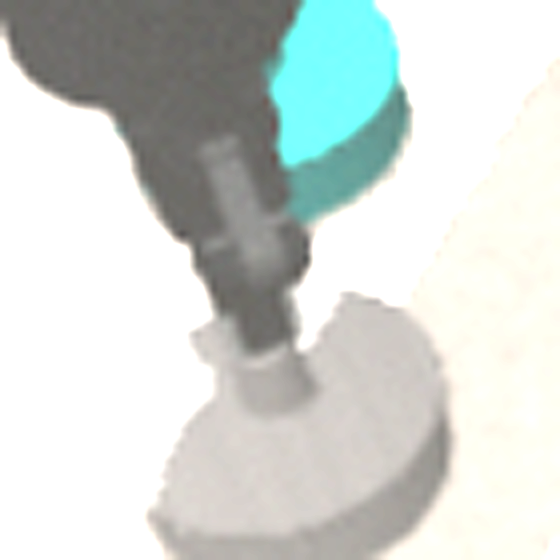

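The tips move down onto the knob's top in the image (row 248) and touch at TCP z 0.030. So the real tips are about 30 mm above the reported TCP. I'll open, go lower in steps and watch the force.

Emit:
{"api": "carry_out", "payload": {
  "steps": [
    [[0,0,0.7,0,0,0,1],[0.1,-0.05,0.3,0,0,0,-1],[0,0,0,0,0,0,-1],[0,0,0,0,0,0,-1],[0,0,0,0,0,0,-1],[0,0,0,0,0,0,-1],[0,0,0,0,0,0,-1]]
  ]
}}

```text
clock: 4.45
eef_pos: [0.4903, -0.3346, 0.0573]
tool_rot: [0.655, 0.755, -0.0, -0.001]
ft_force: [0.1, 0.1, 0.6]
width: 0.0723
finger_force: 0.0
```

Emit:
{"api": "carry_out", "payload": {
  "steps": [
    [[0,0,-0.7,0,0,0,-1],[0,0,-0.4,0,0,0,-1],[0,0,0,0,0,0,-1]]
  ]
}}

```text
clock: 4.7
eef_pos: [0.4882, -0.3328, 0.0211]
tool_rot: [0.655, 0.755, -0.0, -0.004]
ft_force: [-0.8, 0.3, -0.0]
width: 0.0856
finger_force: 0.0
```

Emit:
{"api": "carry_out", "payload": {
  "steps": [
    [[0,0,-0.13,0,0,0,-1],[0,0,0,0,0,0,-1]]
  ]
}}

```text
clock: 4.87
eef_pos: [0.4904, -0.3347, 0.0208]
tool_rot: [0.655, 0.756, -0.0, -0.001]
ft_force: [-0.0, 0.2, 0.0]
width: 0.0853
finger_force: 0.0
```

Emit:
{"api": "carry_out", "payload": {
  "steps": [
    [[0,0,-0.13,0,0,0,-1],[0,0,0,0,0,0,-1]]
  ]
}}

```text
clock: 5.03
eef_pos: [0.4911, -0.3353, 0.0179]
tool_rot: [0.655, 0.755, -0.0, 0.0]
ft_force: [-0.7, -0.2, -0.4]
width: 0.0853
finger_force: 0.0
```

Emit:
{"api": "carry_out", "payload": {
  "steps": [
    [[0,0,-0.13,0,0,0,-1],[0,0,0,0,0,0,-1]]
  ]
}}

```text
clock: 5.2
eef_pos: [0.4909, -0.3351, 0.0136]
tool_rot: [0.655, 0.755, -0.0, -0.0]
ft_force: [0.0, -0.9, 0.5]
width: 0.0853
finger_force: 0.0
```

Emit:
{"api": "carry_out", "payload": {
  "steps": [
    [[0,0,-0.13,0,0,0,-1],[0,0,0,0,0,0,-1]]
  ]
}}

```text
clock: 5.37
eef_pos: [0.4906, -0.3349, 0.0094]
tool_rot: [0.655, 0.755, 0.0, -0.0]
ft_force: [-0.3, 0.1, -0.6]
width: 0.0855
finger_force: 0.0
```

Emit:
{"api": "carry_out", "payload": {
  "steps": [
    [[0,0,0,0,0,0,1],[0,0,0,0,0,0,1],[0,0,0,0,0,0,1],[0,0,0,0,0,0,1],[0,0,0,0,0,0,1],[0,0,0,0,0,0,1],[0,0,0,0,0,0,1]]
  ]
}}

```text
clock: 5.95
eef_pos: [0.49, -0.3355, 0.0105]
tool_rot: [0.655, 0.755, -0.001, -0.0]
ft_force: [-4.3, 0.4, 3.2]
width: 0.0182
finger_force: 29.8
```

Emit:
{"api": "carry_out", "payload": {
  "steps": [
    [[-0.2,0.2,0,0,0,0,1],[-0.3,0.4,0,0,0,0,1],[-0.3,0.5,0,0,0,0,1],[-0.05,0.55,0,0,0,0,1],[0,0.6,0,0,0,0,1],[0,0.6,0,0,0,0,1],[0,0.6,0,0,0,0,1],[0,0.6,0,0,0,0,1]]
  ]
}}

```text
clock: 6.62
eef_pos: [0.4664, -0.2142, 0.0105]
tool_rot: [0.655, 0.755, -0.0, 0.002]
ft_force: [1.0, -3.0, -0.3]
width: 0.0185
finger_force: 29.9
```

Emit:
{"api": "carry_out", "payload": {
  "steps": [
    [[0,0.6,0,0,0,0,1],[0,0.6,0,0,0,0,1],[0,0.6,0,0,0,0,1],[0,0.6,0,0,0,0,1],[0,0.6,0,0,0,0,1],[0,0.6,0,0,0,0,1],[0,0.6,0,0,0,0,1],[0,0.5,0,0,0,0,1]]
  ]
}}

```text
clock: 7.28
eef_pos: [0.4663, -0.0725, 0.0104]
tool_rot: [0.655, 0.756, -0.0, 0.001]
ft_force: [0.0, -3.5, 0.7]
width: 0.0185
finger_force: 29.9
```

Emit:
{"api": "carry_out", "payload": {
  "steps": [
    [[0.4,0.4,0,0,0,0,1],[0.5,0.3,0,0,0,0,1],[0.5,0.3,0,0,0,0,1],[0.5,0.3,0,0,0,0,1],[0.5,0.3,0,0,0,0,1],[0.5,0.3,0,0,0,0,1],[0.5,0.3,0,0,0,0,1],[0,0,0,0,0,0,1]]
  ]
}}

```text
clock: 7.95
eef_pos: [0.5707, -0.005, 0.0106]
tool_rot: [0.654, 0.756, 0.002, 0.001]
ft_force: [1.6, 1.9, 2.1]
width: 0.0184
finger_force: 30.3
```

Emit:
{"api": "carry_out", "payload": {
  "steps": [
    [[0.45,0.3,0,0,0,0,1],[0.5,0.3,0,0,0,0,1],[0.5,0.35,0,0,0,0,1],[0.35,0.25,0,0,0,0,1],[0,0,0,0,0,0,1],[0,0,0,0,0,0,1]]
  ]
}}

```text
clock: 8.45
eef_pos: [0.6231, 0.0302, 0.0106]
tool_rot: [0.655, 0.756, 0.002, 0.001]
ft_force: [3.0, 1.8, 1.5]
width: 0.0185
finger_force: 30.4
```

Run:
```python
from cell import arm, grab_frame
from h import *
s=arm.get_state();print(s["clock"],s["eef_pos"])
f=grab_frame("scene");pickle.dump(f,open("s5.pkl","wb"))
t=grab_frame("top");pickle.dump(t,open("t5.pkl","wb"))
a=cv2.resize(f["img"][190:310,300:420,::-1],None,fx=4,fy=4,interpolation=cv2.INTER_CUBIC)
b=cv2.resize(t["img"][110:230,260:340,::-1],None,fx=4,fy=4,interpolation=cv2.INTER_CUBIC)
cv2.imwrite("pics/s5.png",np.hstack([a,b]))
```

```text
8.45 [0.62306759 0.03016209 0.01060324]
```

View pics/s5.png

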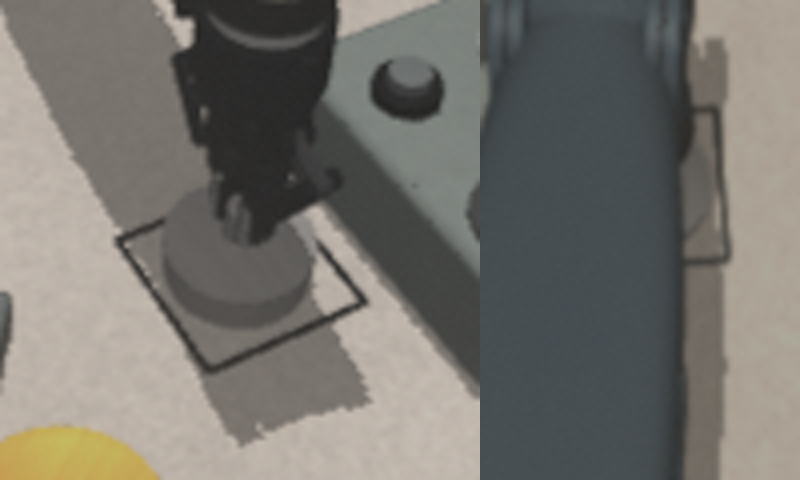

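The tin stands in the square but a little toward the robot's side of its centre: lid at crop 162–313, bay corners (118,240), (212,370) and (367,300). I'll measure the offset.

Run:
```python
from h import *
from scipy.optimize import least_squares
f=pickle.load(open("s5.pkl","rb"))
P=lambda x,y:((x+.5)/4-.5+300,(y+.5)/4-.5+190)
C=[unproj(f,P(*c),0) for c in[(118,240),(212,370),(367,300)]]
print("corners",np.round(C,4),"bay centre",(C[0]+C[2])/2, "sides",np.linalg.norm(C[0]-C[1]),np.linalg.norm(C[2]-C[1]))
a=np.linspace(0,6.283,200)
def ext(c):
  L=np.array([proj(f,(c[0]+.047*np.cos(b),c[1]+.047*np.sin(b),.03)) for b in a]);B=np.array([proj(f,(c[0]+.047*np.cos(b),c[1]+.047*np.sin(b),0)) for b in a])
  return np.array([L[:,0].min(),L[:,0].max(),B[:,1].max()])
o=np.array([P(162,0)[0],P(313,0)[0],P(0,328)[1]])
r=least_squares(lambda c:ext(c)-o,(.62,.03));print("tin",r.x,r.fun)
# initial clean bay/tin in scene0
```

```text
corners [[ 0.573  -0.0266  0.    ]
 [ 0.6825 -0.0165  0.    ]
 [ 0.674   0.0929  0.    ]] bay centre [0.62350942 0.03315923 0.        ] sides 0.11000689858372172 0.10971247222049903
tin [0.61891692 0.03063773] [-0.6477896   0.64587111 -0.05691189]
```

Emit:
{"api": "carry_out", "payload": {
  "steps": [
    [[0.16,0.09,0,0,0,0,1],[0,0,0,0,0,0,1],[0,0,0,0,0,0,0.2],[0,0,0,0,0,0,-1],[0,0,0,0,0,0,-1],[0,0,0,0,0,0,-1],[0,0,0,0,0,0,-1],[0,0,0,0,0,0,-1]]
  ]
}}

```text
clock: 9.22
eef_pos: [0.6261, 0.032, 0.0098]
tool_rot: [0.655, 0.755, -0.0, -0.0]
ft_force: [-0.1, -0.1, -1.4]
width: 0.085
finger_force: 0.0
```

Emit:
{"api": "carry_out", "payload": {
  "steps": [
    [[0,0,0.5,0,0,0,-1],[0,0,1,0,0,0,-1],[0,0,1,0,0,1,-1],[0,0,1,0,0,1,-1],[0,0,1,0,0,1,-1],[0,0,1,0,0,1,-1],[0,0.8,0.5,0,0,1,-1],[0,0.9,0,0,0,1,-1]]
  ]
}}

```text
clock: 9.88
eef_pos: [0.6292, 0.082, 0.1963]
tool_rot: [0.346, 0.938, 0.002, 0.005]
ft_force: [1.0, 0.2, 0.4]
width: 0.0852
finger_force: 0.0
```

Emit:
{"api": "carry_out", "payload": {
  "steps": [
    [[-0.1,0.83,0,0,0,0.93,-1],[-0.1,0.83,0,0,0,0.93,-1],[-0.1,0.83,0,0,0,0.93,-1],[-0.1,0.83,0,0,0,0.93,-1],[-0.1,0.83,0,0,0,0.93,-1],[-0.1,0.83,0,0,0,0.93,-1],[-0.1,0.83,0,0,0,0.93,-1],[0,0,0,0,0,0,-1]]
  ]
}}

```text
clock: 10.55
eef_pos: [0.6039, 0.2623, 0.1896]
tool_rot: [-0.04, 0.999, 0.001, -0.0]
ft_force: [-0.1, -0.0, -0.4]
width: 0.0854
finger_force: 0.0
```

Run:
```python
from cell import arm, grab_frame
from h import *
s=arm.get_state();print(s["clock"],s["eef_pos"],s["tool_rot"],s["q"])
f0=pickle.load(open("scene0.pkl","rb"));f=grab_frame("scene");pickle.dump(f,open("s6.pkl","wb"))
a=cv2.resize(f0["img"][165:245,380:480,::-1],None,fx=4,fy=4,interpolation=cv2.INTER_CUBIC)
b=cv2.resize(f["img"][120:260,360:460,::-1],None,fx=4,fy=4,interpolation=cv2.INTER_CUBIC)
c=cv2.resize(f["img"][190:310,300:400,::-1],None,fx=2.4,fy=2.4,interpolation=cv2.INTER_CUBIC)
w=np.zeros((600,800,3),np.uint8);w[:320,:400]=a;w[:560,400:]=b;w[321:600,:240]=c[:279]
cv2.imwrite("pics/s6.png",w)
```

```text
10.55 [0.60393744 0.26226171 0.18955918] [-4.04300962e-02  9.99181385e-01  1.35119093e-03 -3.74882182e-04] [0.30641418 0.41186066 0.5069243  1.66587305 0.00280443 0.22553184]
```

View pics/s6.png

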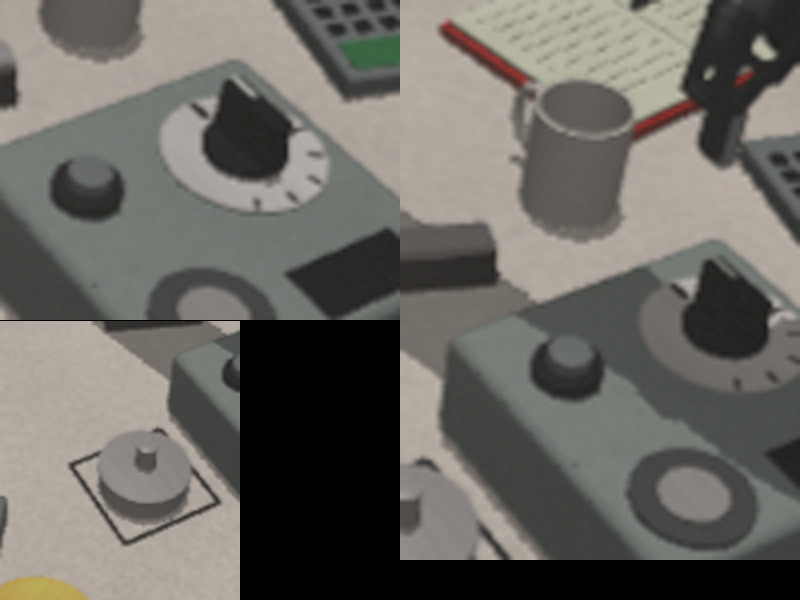

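The tin sits centred in its outline (inset, lid at 143,470). The pointer aims at the long tick (crop 198,110), so position 1 is confirmed, and the bar's top centre is near crop (262,100).

Run:
```python
from h import *
f=pickle.load(open("scene0.pkl","rb"));f6=pickle.load(open("s6.pkl","rb"))
P=lambda x,y:((x+.5)/4-.5+380,(y+.5)/4-.5+165)
print("bar",unproj(f,P(262,101),.13),"plate",unproj(f,P(245,152),.087),"key top",[unproj(f,P(91,171),z).round(4) for z in(.095,.1,.105,.11)])
print("bar ends",unproj(f,P(232,76),.13),unproj(f,P(292,125),.13))
for c in [(.606,.259),(.600,.261)]: print(c,np.array([(np.array(proj(f,(*c,z)))-[379.6,164.6])*4 for z in(.087,.13)]).round())
t=pickle.load(open("top0.pkl","rb"));u=lambda x,y,z:unproj(t,((x+.5)/5-.5+180,(y+.5)/5-.5+95),z)
print("top: plate",u(163,306,.087),"key",[u(370,306,z).round(4) for z in(.095,.1,.105,.11)])
P6=lambda x,y:((x-400+.5)/4-.5+360,(y+.5)/4-.5+120)
for z in(.19,.2,.21,.22,.23):print(z,proj(f6,(.6039-.057*np.sin(.07)*0,.2623-.045,z)),P6(722,160))
# tin
P7=lambda x,y:((x+.5)/2.4-.5+300,(y-321+.5)/2.4-.5+190)
a=np.linspace(0,6.28,100);L=np.array([proj(f6,(.6246+.047*np.cos(b),.0335+.047*np.sin(b),.03)) for b in a]);print("lid pred",L.min(0),L.max(0),"obs",P7(98,430),P7(191,512))
```

```text
bar [0.60862421 0.26311994 0.13      ] plate [0.60825205 0.26259713 0.087     ] key top [array([0.592 , 0.1583, 0.095 ]), array([0.596 , 0.1548, 0.1   ]), array([0.6001, 0.1513, 0.105 ]), array([0.6042, 0.1478, 0.11  ])]
bar ends [0.58222657 0.26014214 0.13      ] [0.6334036  0.26655137 0.13      ]
(0.606, 0.259) [[238. 151.]
 [254. 100.]]
(0.6, 0.261) [[235. 144.]
 [251.  93.]]
top: plate [0.60796774 0.26134568 0.087     ] key [array([0.6055, 0.1508, 0.095 ]), array([0.6043, 0.1501, 0.1   ]), array([0.6031, 0.1493, 0.105 ]), array([0.6019, 0.1485, 0.11  ])]
0.19 [433.58462335 174.25740508] (440.125, 159.625)
0.2 [434.51511498 170.86885177] (440.125, 159.625)
0.21 [435.46004385 167.42772266] (440.125, 159.625)
0.22 [436.41974859 163.93278455] (440.125, 159.625)
0.23 [437.39457851 160.38276538] (440.125, 159.625)
lid pred [341.56926593 234.79755733] [380.73451276 265.22148268] obs (340.5416666666667, 235.125) (379.2916666666667, 269.2916666666667)
```

Emit:
{"api": "carry_out", "payload": {
  "steps": [
    [[0.13,0,-0.8,0,0,0,-1],[0,0,-0.8,0,0,0,-1],[0,0,-0.8,0,0,0,-1],[0,0,-0.6,0,0,0,-1],[0,0,-0.4,0,0,0,-1],[0,0,0,0,0,0,-1]]
  ]
}}

```text
clock: 11.1
eef_pos: [0.6069, 0.2556, 0.0839]
tool_rot: [-0.035, 0.999, -0.001, -0.003]
ft_force: [-1.2, -0.4, -0.8]
width: 0.0853
finger_force: 0.0
```

Emit:
{"api": "carry_out", "payload": {
  "steps": [
    [[0,0,-0.25,0,0,0,-1],[0,0,-0.2,0,0,0,-1],[0,0,0,0,0,0,-1]]
  ]
}}

```text
clock: 11.35
eef_pos: [0.6093, 0.2571, 0.0744]
tool_rot: [-0.036, 0.999, -0.0, 0.0]
ft_force: [0.7, -0.1, 0.4]
width: 0.0852
finger_force: 0.0
```

Emit:
{"api": "carry_out", "payload": {
  "steps": [
    [[0,0,0,0,0,0,1],[0,0,0,0,0,0,1],[0,0,0,0,0,0,1],[0,0,0,0,0,0,1],[0,0,0,0,0,0,1],[0,0,0,0,0,0,1],[0,0,0,0,0,0,1],[0,0,0,0,0,0,1]]
  ],
  "squeeze": 40
}}

```text
clock: 12.02
eef_pos: [0.6091, 0.2616, 0.0754]
tool_rot: [-0.037, 0.999, 0.004, 0.001]
ft_force: [-0.2, 7.7, 0.7]
width: 0.0134
finger_force: 43.5
```

Emit:
{"api": "carry_out", "payload": {
  "steps": [
    [[0,0.15,0,0,0,0,1],[0,0,0,0,0,-0.7,1],[0,0,0,0,0,-0.9,1],[0,0,0,0,0,-0.9,1],[0,0,0,0,0,-0.9,1],[0,0,0,0,0,-0.9,1],[0,0,0,0,0,-0.9,1],[0,0,0,0,0,-0.9,1]]
  ]
}}

```text
clock: 12.68
eef_pos: [0.6088, 0.261, 0.0754]
tool_rot: [0.326, 0.945, -0.001, 0.0]
ft_force: [-1.8, -1.1, 2.5]
width: 0.0128
finger_force: 43.9
```

Run:
```python
from cell import arm
s=arm.get_state();print(s["q"],s["torque"],s["ft_force"])
```

```text
[ 0.30467544  0.41591757  0.28525877  1.44084178 -0.0015847   0.96955848] [-0.38928394  0.39297614  0.05866422] [-1.81663215 -1.09820581  2.45246124]
```

Emit:
{"api": "carry_out", "payload": {
  "steps": [
    [[0,0,0,0,0,-0.95,1],[0,0,0,0,0,-0.95,1],[0,0,0,0,0,-0.95,1],[0,0,0,0,0,-0.95,1],[0,0,0,0,0,-0.95,1],[0,0,0,0,0,-0.95,1],[0,0,0,0,0,-0.95,1],[0,0,0,0,0,-0.95,1]]
  ]
}}

```text
clock: 13.35
eef_pos: [0.6081, 0.2607, 0.0753]
tool_rot: [0.709, 0.705, -0.001, 0.0]
ft_force: [-3.0, -3.4, 3.3]
width: 0.0132
finger_force: 44.1
```

Emit:
{"api": "carry_out", "payload": {
  "steps": [
    [[0,0,0,0,0,-0.95,1],[0,0,0,0,0,-0.95,1],[0,0,0,0,0,-0.95,1],[0,0,0,0,0,-0.95,1],[0,0,0,0,0,-0.95,1],[0,0,0,0,0,-0.95,1],[0,0,0,0,0,-0.95,1],[0,0,0,0,0,-0.8,1]]
  ]
}}

```text
clock: 14.02
eef_pos: [0.6075, 0.2611, 0.0754]
tool_rot: [0.944, 0.329, -0.002, 0.0]
ft_force: [-5.3, -1.4, 4.9]
width: 0.0131
finger_force: 44.1
```

Emit:
{"api": "carry_out", "payload": {
  "steps": [
    [[0,0,0,0,0,-0.4,1],[0,0,0,0,0,0,1],[0,0,0,0,0,0,1]]
  ]
}}

```text
clock: 14.27
eef_pos: [0.6075, 0.2612, 0.0753]
tool_rot: [0.951, 0.309, -0.001, 0.0]
ft_force: [-5.0, -2.1, 5.6]
width: 0.0132
finger_force: 44.3
```

Run:
```python
from cell import arm
s=arm.get_state();print(s["q"],s["torque"],s["ft_force"],s["tool_rot"])
```

```text
[ 3.04851957e-01  4.15587980e-01  2.84787013e-01  1.44299194e+00
 -2.71146173e-04  2.81804313e+00] [-0.17878245  1.2576334  -0.22264995] [-5.02388099 -2.07122663  5.56197621] [ 9.51042561e-01  3.09056281e-01 -1.49949284e-03  1.21560019e-04]
```

Emit:
{"api": "carry_out", "payload": {
  "steps": [
    [[0,0,0,0,0,0,0.5],[0,0,0,0,0,0,-0.3],[0,0,0,0,0,0,-1],[0,0,0,0,0,0,-1],[0,0,0,0,0,0,-1],[0,0,0,0,0,0,-1],[0,0,0,0,0,0,-1]]
  ]
}}

```text
clock: 14.85
eef_pos: [0.6092, 0.2618, 0.0744]
tool_rot: [0.951, 0.309, 0.0, 0.0]
ft_force: [-0.1, -0.2, 0.7]
width: 0.0851
finger_force: 0.0
```

Emit:
{"api": "carry_out", "payload": {
  "steps": [
    [[0,0,0.5,0,0,0,-1],[0,0,0.8,0,0,0,-1],[0,0,0.9,0,0,0,-1],[0,0,0.9,0,0,0,-1],[0,0,0.5,0,0,0,1],[0,-0.8,0,0,0,0,1],[0,-0.9,0,0,0,0,1],[0,-0.9,0,0,0,0,1]]
  ]
}}

```text
clock: 15.52
eef_pos: [0.6095, 0.1837, 0.1833]
tool_rot: [0.951, 0.31, 0.001, 0.0]
ft_force: [0.1, -0.6, 0.2]
width: 0.0388
finger_force: 0.0
```

Emit:
{"api": "carry_out", "payload": {
  "steps": [
    [[0,-0.9,0,0,0,0,1],[-0.2,-0.2,0,0,0,0,1],[0,0,0,0,0,0,1],[0,0,0,0,0,0,1]]
  ]
}}

```text
clock: 15.85
eef_pos: [0.6033, 0.1507, 0.1828]
tool_rot: [0.951, 0.308, 0.0, -0.0]
ft_force: [0.6, -0.1, 0.0]
width: -0.0002
finger_force: 0.0
```

Run:
```python
from cell import arm, grab_frame
from h import *
s=arm.get_state();print(s["eef_pos"],s["width"])
for n in("scene","top"):
  f=grab_frame(n)
  pickle.dump(f,open(n+"7.pkl","wb"))
g=pickle.load(open("top7.pkl","rb"))["img"].mean(2).astype(int);print(g[146:170,198:222])
f=pickle.load(open("scene7.pkl","rb"));g=f["img"].mean(2).astype(int);print(g[182:206,428:458])
c=(.608,.262)
for k in (5,6,7):
  a=.08+np.pi-(k-1)*.5236
  q=[np.array([c[0]+r*np.cos(a),c[1]+r*np.sin(a),.13]) for r in(.006,.025)]
  for n in("scene","top"): print(k,n,[proj(pickle.load(open(n+"7.pkl","rb")),p).round(1).tolist() for p in q])
```

```text
[0.60327586 0.1506787  0.18280513] -0.0001595318544428791
[[87 89 88 88 88 89 88 87 89 89 88 89 90 88 89 89 90 90 90 89 89 89 88 86]
 [88 88 87 88 88 88 89 87 89 88 90 88 89 89 89 89 89 90 90 89 88 88 88 87]
 [88 88 88 88 88 88 88 88 90 88 87 89 89 89 89 88 89 89 89 89 90 90 88 87]
 [87 88 87 88 89 88 89 88 89 89 88 89 89 90 89 89 89 89 90 90 90 89 89 89]
 [89 88 89 89 88 88 89 88 89 89 89 90 90 89 89 90 90 91 90 90 90 89 89 88]
 [89 89 89 88 88 89 88 89 89 90 88 89 89 90 89 89 90 90 89 90 91 89 90 89]
 [88 89 88 88 89 89 88 89 88 88 89 89 90 88 89 89 90 90 90 90 91 90 91 90]
 [88 88 88 89 89 89 89 89 88 89 90 90 90 89 90 89 89 91 90 91 91 90 90 91]
 [88 88 88 89 88 88 90 90 90 89 90 90 90 90 89 90 90 89 89 91 90 91 91 90]
 [88 89 89 88 89 90 90 89 90 89 89 89 90 90 89 90 90 90 90 90 90 91 91 90]
 [88 89 90 89 89 90 90 90 89 90 90 89 89 89 90 90 90 90 91 91 91 92 91 90]
 [89 90 88 89 89 89 89 90 89 89 90 90 89 90 90 91 90 90 91 91 91 91 91 90]
 [88 88 88 89 91 89 89 89 89 89 90 91 90 90 90 89 90 90 91 90 91 91 91 91]
 [89 89 88 90 90 90 89 89 90 90 90 90 89 90 90 91 90 90 91 92 91 92
[... 3299 characters left out ...]
3  41  39  39  38  38  36  36  36
   36  36  37  34  37  36 120 164 174 174 168 162]
 [170 170 138  77  40  41  41  44  41  44  44  42  42  41  39  39  38  37
   35  36  37  37  36  43 141 173 174 175 160 116]
 [170 170 171 120  46  39  42  43  42  43  44  42  43  42  43  43  41  38
   38  36  37  36  35  56 145 173 173 175 174 160]
 [171 169 170 142  87  45  36  41  42  44  45  43  43  42  43  43  41  42
   41  38  37  37  36  78 149 174 173 174 175 176]]
5 scene [[447.1, 189.9], [454.9, 190.2]]
5 top [[205.9, 150.9], [199.3, 147.8]]
6 scene [[447.0, 190.7], [454.6, 193.6]]
6 top [[206.7, 150.0], [202.7, 144.0]]
7 scene [[446.3, 191.3], [451.6, 196.0]]
7 top [[207.9, 149.6], [207.5, 142.3]]
```

The pointer line runs (446,190)→(453.5,193), matching position 6. Next I'll press the key.

Emit:
{"api": "carry_out", "payload": {
  "steps": [
    [[0,0,-0.9,0,0,0,1],[0,0,-0.9,0,0,0,1],[0,0,-0.7,0,0,0,1],[0,0,-0.5,0,0,0,1],[0,0,0,0,0,0,1],[0,0,0,0,0,0,1]]
  ]
}}

```text
clock: 16.45
eef_pos: [0.6021, 0.1517, 0.0912]
tool_rot: [0.951, 0.31, -0.001, -0.0]
ft_force: [0.2, -0.5, 0.5]
width: -0.0
finger_force: 0.0
```

Emit:
{"api": "carry_out", "payload": {
  "steps": [
    [[0,0,-0.15,0,0,0,1],[0,0,-0.15,0,0,0,1],[0,0,0,0,0,0,1]]
  ]
}}

```text
clock: 16.7
eef_pos: [0.6037, 0.1511, 0.084]
tool_rot: [0.951, 0.309, 0.001, 0.0]
ft_force: [-0.6, -0.5, -1.3]
width: -0.0003
finger_force: 0.0
```

Emit:
{"api": "carry_out", "payload": {
  "steps": [
    [[0,0,-0.13,0,0,0,1],[0,0,0,0,0,0,1]]
  ]
}}

```text
clock: 16.87
eef_pos: [0.6032, 0.1508, 0.0796]
tool_rot: [0.951, 0.309, 0.0, 0.0]
ft_force: [0.0, -0.3, -0.2]
width: 0.0004
finger_force: 0.0
```

Emit:
{"api": "carry_out", "payload": {
  "steps": [
    [[0,0,-0.13,0,0,0,1],[0,0,0,0,0,0,1]]
  ]
}}

```text
clock: 17.03
eef_pos: [0.6032, 0.1508, 0.0753]
tool_rot: [0.951, 0.309, 0.0, -0.0]
ft_force: [1.1, -0.5, 0.9]
width: -0.0002
finger_force: 0.7
```

Emit:
{"api": "carry_out", "payload": {
  "steps": [
    [[0,0,-0.13,0,0,0,1],[0,0,0,0,0,0,1]]
  ]
}}

```text
clock: 17.2
eef_pos: [0.6035, 0.1508, 0.0719]
tool_rot: [0.951, 0.309, 0.0, 0.0]
ft_force: [1.6, 0.2, 3.9]
width: 0.0002
finger_force: 1.7
```

Emit:
{"api": "carry_out", "payload": {
  "steps": [
    [[0,0,-0.1,0,0,0,1],[0,0,0,0,0,0,1]]
  ]
}}

```text
clock: 17.37
eef_pos: [0.6036, 0.1508, 0.0696]
tool_rot: [0.951, 0.309, 0.001, 0.0]
ft_force: [-0.5, 0.2, 5.1]
width: 0.0
finger_force: 2.3
```

Emit:
{"api": "carry_out", "payload": {
  "steps": [
    [[0,0,-0.1,0,0,0,1],[0,0,0,0,0,0,1]]
  ]
}}

```text
clock: 17.53
eef_pos: [0.6037, 0.1508, 0.0692]
tool_rot: [0.951, 0.309, 0.001, 0.0]
ft_force: [-4.8, -1.3, 12.2]
width: 0.0002
finger_force: 6.5
```

Emit:
{"api": "carry_out", "payload": {
  "steps": [
    [[0,0,-0.08,0,0,0,1],[0,0,0,0,0,0,1]]
  ]
}}

```text
clock: 17.7
eef_pos: [0.6038, 0.1508, 0.0691]
tool_rot: [0.951, 0.309, 0.002, 0.001]
ft_force: [-6.6, -1.1, 19.3]
width: -0.0005
finger_force: 9.9
```

Contact came at 0.0755 and a hard stop at 0.069, about 6 mm of travel, so the key is fully down. I'll retreat.

Emit:
{"api": "carry_out", "payload": {
  "steps": [
    [[0,0,0.4,0,0,0,1],[0,0,0.8,0,0,0,1],[0,0,1,0,0,0,1],[0,0,1,0,0,0,1],[-0.9,-0.5,0.3,0,0,0,1],[-0.9,-0.5,0,0,0,0,1],[-0.9,-0.5,0,0,0,0,1],[0,0,0,0,0,0,1]]
  ]
}}

```text
clock: 18.37
eef_pos: [0.5161, 0.104, 0.1667]
tool_rot: [0.951, 0.308, -0.004, -0.0]
ft_force: [-0.6, -0.4, -0.8]
width: 0.0
finger_force: 0.0
```

Run:
```python
from cell import arm, grab_frame
from h import *
f=grab_frame("scene")["img"].astype(int);a=pickle.load(open("scene7.pkl","rb"))["img"].astype(int)
s6=pickle.load(open("s6.pkl","rb"))["img"].astype(int)
# pointer unchanged; tin unchanged; key region vs. first picture
d=lambda p,q,r,c:np.abs(p[r,c]-q[r,c]).max(2).mean().round(1)
print("dial",d(f,a,slice(182,206),slice(434,458)),"tin",d(f,s6,slice(230,275),slice(335,385)))
k=pickle.load(open("scene0.pkl","rb"))["img"].astype(int);print("key",d(f,k,slice(200,222),slice(390,414)))
s=arm.get_state();print(s["clock"],s["eef_pos"],s["ft_force"])
```

```text
dial 1.7 tin 12.3
key 7.2
18.4167 [0.519094   0.10488672 0.16711888] [ 0.60236214 -0.24229963 -0.14786757]
```

```bash
python3 -c "
from cell import arm
print(arm.finish_job())"
```

```text
the job is handed in; nothing more can be done
None
```

The job is handed in, with no verdict returned: the tin is within about 5 mm of the square's centre, the dial reads position 6, and the start key was pressed to its stop and let go. The last pictures did not clearly confirm that the key had risen again.

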